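# Restack the tap spindle, then crack the stuck spares canister and hold its lid ajar

## Robot

A 6-joint arm with a two-finger parallel gripper is mounted at the origin on the work surface. World frame = base frame: x ahead of the robot, y to its left, z up, the work surface at z = 0. Lengths are in mm, angles in degrees, forces in N, time in s.
With the tool pointing down it reaches from about 400 to 925 mm from the base axis. Payload 3.4 kg.
Tool frame: the origin (TCP) lies at the very end of the fingers, on their centre line; the grasp point (between the pads) lies 19 mm behind it; z points along the fingers, y is the line along which they close (so a half turn about z gives the same grasp; the last joint's range is limited). The gripper opens to 85 mm and grips with 20 to 120 N. Pads are 22 mm wide; open, the fingers measure 114 mm over their backs; the gripper's body (76 mm by 85 mm) begins 54 mm behind the grasp point. The pads swing forward as they close: fully open they stand 13 mm farther back than shut.
Start: joints at [70.789, 17.578, 86.31, -0, 76.112, -4.211], TCP at [148.845, 555.406, 231.305] pointing down, gripper open.
Joint ranges: [-179.03, 179.03], [-60, 130.46], [8.19, 133.38], [-81.62, 261.62], [5.75, 156.47], [-153.77, 153.77]. Speed limits (degrees/s): [147.25, 147.25, 180, 180, 180, 180].

## Interface

Orientations are given as a 3x3 rotation matrix whose columns are the frame's x, y, z axes.
In Python, from plant import bot, hand, telemetry, imaging, job gives the robot as it stands. Calls block until the motion is done:
- bot.move_ptp(position, orientation): joint-space move of the TCP to a pose.
- bot.move_linear(position, velocity=150, rot=None): straight line of the TCP; rot=None keeps the orientation; velocity is the mean speed in mm/s.
- bot.set_joints(angles): joint-space move.
- hand.open_jaws() and hand.close_gripper(newtons=None): open the fingers fully, or close them until they stop; newtons is the grip in N (None keeps the last).
- bot.wait(seconds).
- bot.ik(position, orientation): joint angles nearest the present ones, or None.
- telemetry.sense(): the state.
- imaging.capture(name): name is "scene" or "side" or "wrist"; returns a dict with "color" (400x640x3 uint8, blue, green, red), "fx", "fy", "cx", "cy" (pixels), "R" (3x3) and "t" (3): a world point X has camera coordinates R X + t. Camera axes: x right, y down, z forward; pixel columns grow to the right and rows downward; lengths in mm; the calibration is good to about 2 mm. A picture is of the moment at which its call begins. There is no depth.
A pose or a line that the arm cannot do raises bot.MotionError and nothing moves.
- job.hand_in(): hands the job in; it is judged then, once.
The state is a dict: "clock": time; "q": joint angles; "dq": joint speeds; "tau": joint torques, N m; "position": TCP position; "ee_rot": TCP orientation; "contact_force": force on the tool from outside, world axes, zero at the start; "ft_torque": the same for the moment, N m; "opening": finger opening in mm; "finger_force": force on a finger pad.
Only numpy, scipy, OpenCV 4.12 (cv2) and the standard library are available. Lean on these libraries where they do the work, as an engineer would, in place of code of your own. Each camera call takes 0.05 s, during which the arm holds its last target. There are 200 camera calls.

## Task

Rebuild the basin tap: thread the big steel bush down the bare spindle until it sits fully home on the tap's neck, then the small collar on top of it, also fully home. Then pull up the canister's lid, which its rubber seal holds shut, by its knob until it breaks free, without flinging it wide open, and finish while still holding it slightly open, with a gap of about 25 mm at the front, so that I can slip out the cap nut. Leave the tumbler, soap bottle and spanner where they are.

Things in the scene. Friction and masses are not known exactly. Their poses are not given: they have to be found in the camera images.
- bush: the big ring: plain steel, 40 mm outside diameter, 16 mm bore, 18 mm high, 160 g, lying flat on the counter. Origin: centre of its underside, z up along the bore
- collar: the small ring: plain steel, 30 mm outside diameter, 16 mm bore, 12 mm high, 50 g, lying flat on the counter. Origin: centre of its underside, z up along the bore
- tap: square chrome tap without handle, fixed on the counter: body 50 x 50 mm, 55 mm high; spout 30 mm wide along its +x axis, out to 115 mm, at 24 to 50 mm height. A round neck, 28 mm diameter, rises to 70 mm, and from it an upright spindle, 12 mm diameter, to 115 mm, its last 7 mm tapered to 5 mm diameter. Origin: on the spindle axis at counter level, z up
- tap_seat (a point): centre of the neck's flat top, on the spindle axis, 70 mm above the counter: the bush's underside rests here; the collar's underside rests 18 mm higher, on the bush
- spindle_tip (a point): top of the spindle, on its axis, 115 mm above the counter
- canister: white round ceramic canister, 104 mm diameter, 70 mm high to the rim, fixed to the counter, with a white lid (106 mm diameter, 9 mm thick, about 200 g) hinged at its +x side. Origin: centre of its underside, z up. Its -x side, across from the hinge, is the front and faces the robot's side, turned by up to 0.5 rad either way
- lid (a joint): opening angle of the lid, rad: 0 closed, grows as the front edge rises, stop at 1.5; front gap = about 109 mm x angle. A seal grips the closed lid: pulling up at the knob takes 10 to 20 N to start it, the resistance dies away over the first 0.12 rad and stays gone. Then the lid is free, about 1.5 N at the knob; the hinge is slack, so it falls shut when let go
- lid_knob (a point): centre of the grip part of the lid's steel knob: an upright cylinder, 30 mm diameter, 15 mm high, on an 18 mm thick stem; knob top 11.5 mm above this point, lid top 22.5 mm below. On the lid's centre line, 80 mm from the hinge line towards the front; 101.5 mm above the counter when closed. Axes turn with the lid, parallel to the canister's when closed
- lid_hinge (a point): middle of the hinge line, at the canister's +x side, 70 mm above the counter; the hinge line runs along its y axis; x and z as the canister's
- tumbler: bystander: white ceramic tumbler, 68 mm diameter, 95 mm high, standing on the counter. Origin: centre of its underside
- soap: bystander: white soap bottle with a steel cap, 60 mm diameter, 150 mm high, standing on the counter. Origin: centre of its underside
- spanner: bystander: steel spanner, 150 mm long, lying flat on the counter. Origin: middle of its underside, x along its length
There are look-alikes about, which are no part of the job. Leave any pink look-alike of the bush alone. Leave any yellow look-alike of the canister alone.

How it is judged (in metres and radians):
On the way, in this order (a step that is already met when the one before it is completed fails the run):
1. the bush is home on the tap's neck (horizontal distance between bush and tap_seat below 0.004 m and z of bush in the frame of tap_seat between -0.003 and 0.003 m), for 0.2 s.
2. the collar is home on the bush (horizontal distance between collar and tap_seat below 0.004 m and z of collar in the frame of tap_seat between 0.015 and 0.021 m), for 0.2 s.
3. the lid has broken free of its seal (value of joint lid above 0.13 rad), for 0.2 s.
At the end, for the whole second after the job is handed in: Bush underside within 3 mm of the tap neck's top and collar underside within 3 mm of the bush's top, both within 4 mm of the spindle axis; the lid held still by the gripper (fingers press on it with over 0.5 N) at 0.14 to 0.35 rad, a front gap of about 15 to 38 mm (all of step 1 and all of step 2 and value of joint lid between 0.14 and 0.35 rad and velocity of joint lid between -0.05 and 0.05 rad/s and contact force between the fingers and canister above 0.5 N); the arm keeps its last pose, push and grip.
It fails at once if the lid is flung wide open (past 0.6 rad, a 65 mm gap) (value of joint lid above 0.6 rad).
It fails at once if the tumbler is displaced by more than 30 mm (distance of tumbler from where it was at the start of the episode above 0.03 m).
It fails at once if the soap bottle is displaced by more than 30 mm (distance of soap from where it was at the start of the episode above 0.03 m).
It fails at once if the spanner is displaced by more than 30 mm (distance of spanner from where it was at the start of the episode above 0.03 m).
It also fails if it takes over 72 s, if anything falls off the work surface, if the arm or the gripper's body presses on something with over 40 N, if the wrist force passes 120 N, or if a joint passes its speed limit or range.

## Working session

There is one attempt and no reset: what is moved stays moved. The work goes in short steps, each a Python script; the robot and the scene stay as the last script left them, time stands still between calls to the robot, and variables do not carry over. Pictures are saved under pics/ and viewed, at most 10 in all, crops included, and the job is handed in when it is done.

```bash
mkdir -p pics; ls
python3 - <<'E'
from plant import bot, hand, telemetry, imaging, job
import cv2, numpy as np
ims=[]
for n in ["scene","side"]:
    c=imaging.capture(n); cv2.imwrite(f"pics/{n}0.png",c["color"])
    np.savez(f"pics/{n}0.npz",**c)
    print(n,c["fx"],c["cx"],c["cy"],(-c["R"].T@c["t"]).round(),c["R"].round(2).tolist())
s=telemetry.sense(); print(s["clock"],s["ee_rot"],s["contact_force"])
E
```

```text
pics
scene 408.2191951741655 321.17505963581243 197.56164392087095 [1129. -350.  798.] [[0.56, 0.83, 0.01], [0.58, -0.38, -0.72], [-0.59, 0.41, -0.7]]
side 384.1548926650686 320.4574984865584 199.97784982980116 [225. 698. 774.] [[-0.91, -0.42, -0.02], [-0.27, 0.61, -0.74], [0.33, -0.67, -0.67]]
0.1 [[-9.65925412e-01  2.58819827e-01 -6.29635628e-04]
 [ 2.58820551e-01  9.65923772e-01 -1.78561933e-03]
 [ 1.46026335e-04 -1.88773773e-03 -9.99998208e-01]] [ 0.45079295 -0.69552992 -0.36914303]
```

View pics/scene0.png

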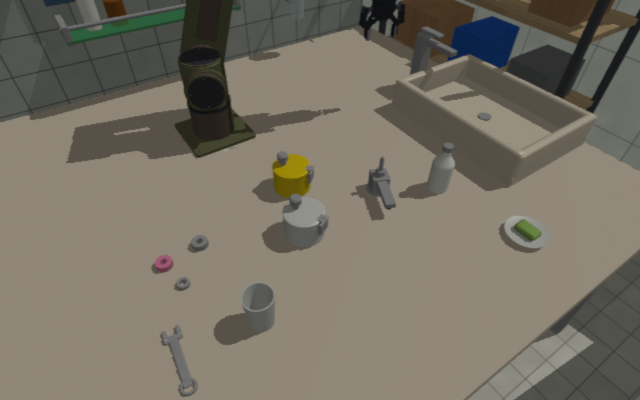

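View pics/side0.png

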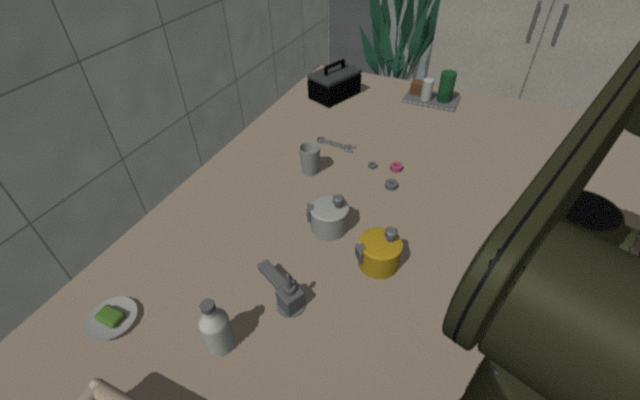

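Scene view: bush (200,243), collar (183,284), pink ring (164,263), white canister (304,222) with knob (296,202), tap (379,185) with spindle tip (381,159), tumbler (259,308), soap (441,170), spanner (179,360). 
Side view: bush (391,185), collar (372,165), knob (338,201), tap around (290,300). Next I triangulate these coarsely.

```bash
cat > h.py <<'E'
from plant import bot, hand, telemetry, imaging, job
import cv2, numpy as np
def snap(n, tag):
    c=imaging.capture(n); cv2.imwrite(f"pics/{tag}.png",c["color"]); np.savez(f"pics/{tag}.npz",**c); return c
def load(tag): return dict(np.load(f"pics/{tag}.npz"))
def ray(c,p):
    d=c["R"].T@np.array([(p[0]-c["cx"])/c["fx"],(p[1]-c["cy"])/c["fy"],1.]); return -c["R"].T@c["t"], d/np.linalg.norm(d)
def onz(c,p,z):
    o,d=ray(c,p); return o+d*(z-o[2])/d[2]
def proj(c,X):
    x=c["R"]@np.array(X,float)+c["t"]; return np.array([c["fx"]*x[0]/x[2]+c["cx"],c["fy"]*x[1]/x[2]+c["cy"]])
def tri(obs):
    A=np.zeros((3,3));b=np.zeros(3);rs=[ray(c,p) for c,p in obs]
    for o,d in rs:
        P=np.eye(3)-np.outer(d,d);A+=P;b+=P@o
    X=np.linalg.solve(A,b); return X,[float(np.linalg.norm(np.cross(X-o,d)).round(2)) for o,d in rs]
def down(yaw):  # tool y axis (closing line) at yaw deg in the xy plane
    a=np.radians(yaw);y=np.array([np.cos(a),np.sin(a),0]);z=np.array([0,0,-1.]);return np.column_stack([np.cross(y,z),y,z])
E
python3 - <<'E'
from h import *
a,b=load("scene0"),load("side0")
for n,p,q in [("bush",(200,242),(391,185)),("collar",(183,284),(372,165)),("pink",(164,263),(396,167)),("knob",(296,201),(338,201)),("yknob",(283,158),(391,233)),("tip",(381,159),(291,279)),("soapcap",(448,148),(208,306))]:
    X,e=tri([(a,p),(b,q)]); print(n,X.round(1),e)
for n,p,z in [("tumbler",(259,294),95),("spA",(172,332),3),("spB",(189,386),3),("hingew",(323,222),70),("spout tip",(390,202),37)]: print(n,onz(a,p,z).round(0))
for n,p,z in [("tumbler",(310,148),95),("spA",(321,140),3),("spB",(350,149),3),("hingew",(312,210),70),("spout",(264,267),50)]: print(n,onz(b,p,z).round(0))
# wrist cam
c=snap("wrist","w0"); s=telemetry.sense()
R=s["ee_rot"]; o=-c["R"].T@c["t"]
print("cam in tool",(R.T@(o-s["position"])).round(1),(c["R"]@R).round(3).tolist(),c["fx"],c["cx"],c["cy"])
E
```

```text
bush [ 429.8 -224.1    7.6] [1.79, 1.79]
collar [ 520.4 -303.4    3.1] [1.06, 1.06]
pink [ 443.  -319.7    7.4] [1.42, 1.42]
knob [513.8   4.9  97.1] [0.13, 0.13]
yknob [352.8  61.6  98.9] [1.14, 1.14]
tip [505.9 280.1 102. ] [1.05, 1.05]
soapcap [603.5 424.4 141.3] [0.66, 0.66]
tumbler [ 695. -193.   95.]
spA [ 619. -365.    3.]
spB [ 743. -376.    3.]
hingew [587.  35.  70.]
spout tip [601. 242.  37.]
tumbler [ 692. -189.   95.]
spA [ 741. -372.    3.]
spB [ 623. -360.    3.]
hingew [575.  38.  70.]
spout [602. 243.  50.]
cam in tool [ 8.110e+01 -1.000e-01 -1.418e+02] [[0.001, 1.0, 0.001], [-0.95, 0.001, -0.313], [-0.313, -0.001, 0.95]] 301.38702949797704 319.6675622677233 200.45197084667763
```

Run:
```python
from h import *
R=down(90)
for tag,p in [("t1",(485,320,210)),("t2",(485,230,210)),("k1",(495,45,200)),("k2",(495,-45,200)),("r1",(450,-215,130)),("r2",(450,-300,130))]:
    bot.move_ptp(np.array(p,float),R); c=snap("wrist",tag); s=telemetry.sense()
    print(tag,round(s["clock"],2),s["position"].round(1),s["q"][5])
T={"t1":(506,280,115),"k1":(514,5,113),"r1":(430,-224,18)}
ims=[cv2.imread(f"pics/{t}.png") for t in ["t1","k1","r1","r2"]]
cv2.imwrite("pics/m1.png",cv2.resize(np.vstack([np.hstack(ims[:2]),np.hstack(ims[2:])]),(800,500),interpolation=cv2.INTER_AREA))
```

```text
t1 1.72 [484.3 320.9 210.1] -60.72966164764996
t2 2.22 [485.  230.8 210.4] -69.11802824220361
k1 3.03 [495.5  46.6 200.2] -89.63045375390486
k2 3.53 [495.3 -43.7 200. ] -100.02925960695839
r1 4.37 [ 451.  -213.7  130.6] -120.34391819989123
r2 4.85 [ 450.6 -298.9  130.4] -128.13993651891468
```

View pics/m1.png

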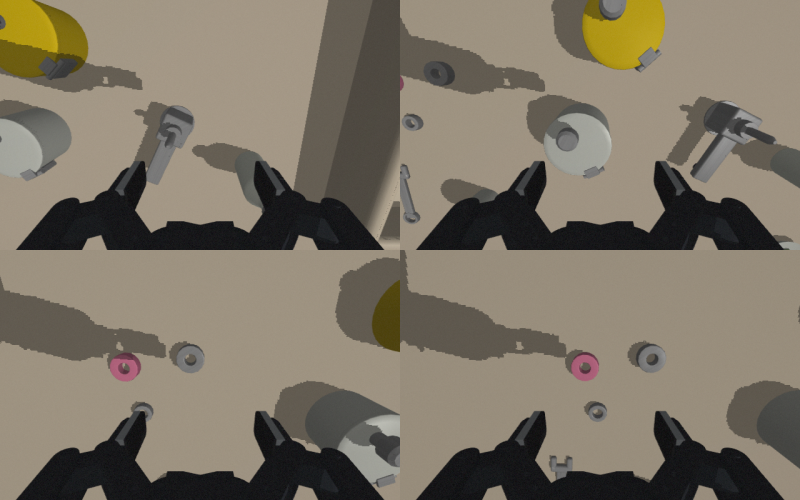

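The montage shows the bush at about (304,173) in r1 and (402,173) in r2, the collar at (314,258) in r2, the knob at (267,224) in k1 and the tap at (280,190) in t1. Next I make enlarged crops to read exact pixels.

Run:
```python
from h import *
tiles=[]
for tag,X in [("t1",(506,280,95)),("k1",(514,5,100)),("r1",(430,-224,12)),("t2",(506,280,95)),("k2",(514,5,100)),("r2",(475,-265,12))]:
    c=load(tag); u,v=proj(c,X).astype(int); w,h=66,74
    if tag=="r2": w=66
    x0=max(0,min(640-2*w,u-w));y0=max(0,min(400-2*h,v-h)); print(tag,x0,y0,u,v)
    t=cv2.resize(c["color"][y0:y0+2*h,x0:x0+2*w],(264,296),interpolation=cv2.INTER_CUBIC)
    for i in range(0,264,40): cv2.putText(t,str(x0+i//2),(i,8),0,.3,(0,0,255),1); cv2.line(t,(i,10),(i,14),(0,0,255))
    for i in range(0,296,40): cv2.putText(t,str(y0+i//2),(0,i+4),0,.3,(255,0,0),1)
    tiles.append(t)
cv2.imwrite("pics/m2.png",np.vstack([np.hstack(tiles[:3]),np.hstack(tiles[3:])]))
```

```text
t1 209 145 275 219
k1 205 148 271 222
r1 242 99 308 173
t2 308 144 374 218
k2 310 148 376 222
r2 291 145 357 219
```

View pics/m2.png

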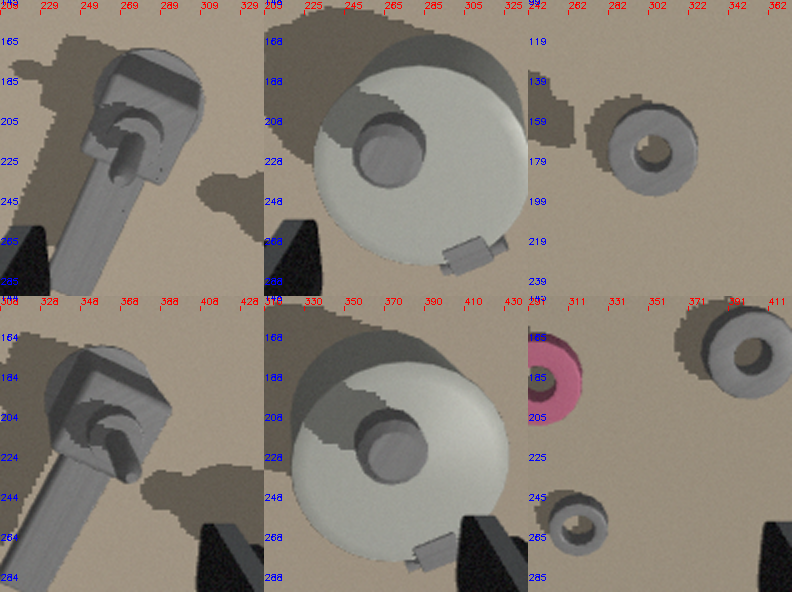

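t1: spindle tip (269,235). t2: tip (373.5,234). k1: knob top centre (268.5,225.5) and hinge (307,275.5). k2: knob top (375,225.5). r1: bush bore (305,175.5). r2: bush (403,175), collar bore (316.5,259.5).

Run:
```python
from h import *
L={k:load(k) for k in ["t1","t2","k1","k2","r1","r2","scene0","side0"]}
def T(n,*o): X,e=tri([(L[a],p) for a,p in o]); print(n,X.round(1),e); return X
T("tip",("t1",(269,235)),("t2",(373.5,234)))
K=T("knobtop",("k1",(268.5,225.5)),("k2",(375,225.5)))
H=T("hinge",("k1",(307,275.5)),("k2",(310+83,148+127)))
T("bushtop",("r1",(305,175.5)),("r2",(403,175)))
T("collar",("r2",(316.5,259.5)),("scene0",(183,283)),("side0",(372,164)))
for t,p in [("t1",(269,235)),("t2",(373.5,234))]: print("tip@115",onz(L[t],p,115).round(1))
for t,p in [("k1",(268.5,225.5)),("k2",(375,225.5))]: print("knob@113",onz(L[t],p,113).round(1))
for t,p in [("r1",(305,175.5)),("r2",(403,175))]: print("bush@18",onz(L[t],p,18).round(1))
print("collar@12",onz(L["r2"],(316.5,259.5),12).round(1))
for z in (70,79):
  h=onz(L["k1"],(307,275.5),z); d=h-K; print("hinge",z,h.round(1),np.degrees(np.arctan2(d[1],d[0])),np.hypot(d[0],d[1]))
c=onz(L["k1"],(283.75,230.75),77); d=c-K; print("lidc",c.round(1),np.degrees(np.arctan2(d[1],d[0])),np.hypot(d[0],d[1]))
```

```text
tip [513.4 276.9 112.9] [0.29, 0.29]
knobtop [514.8   2.9 105.4] [0.07, 0.07]
hinge [588.5  33.1  65.3] [0.34, 0.34]
bushtop [ 431.7 -226.7   13.7] [0.01, 0.01]
collar [ 520.3 -303.     6.8] [0.71, 0.65, 1.15]
tip@115 [512.8 277.2 115. ]
tip@115 [512.1 276.4 115. ]
knob@113 [511.7   4.3 113. ]
knob@113 [511.5   1.3 113. ]
bush@18 [ 430.7 -226.5   18. ]
bush@18 [ 430.7 -228.    18. ]
collar@12 [ 516.5 -303.    12. ]
hinge 70 [585.9  33.3  70. ] 23.181393166581458 77.36833545160093
hinge 79 [580.3  33.7  79. ] 25.261664834578145 72.36546569770063
lidc [532.4  12.   77. ] 27.459704178973062 19.782082569766313
```

Run:
```python
from h import *
R=down(90)
bot.move_ptp(np.array([431,-227.2,60.]),R)
bot.move_linear(np.array([431,-227.2,1.]),100)
hand.close_gripper(60); s=telemetry.sense(); print(s["clock"],s["opening"],s["finger_force"],s["position"].round(1),s["contact_force"].round(1))
bot.move_linear(np.array([431,-227.2,90.]),120)
s=telemetry.sense(); print(s["clock"],s["opening"],s["contact_force"].round(1))
c=snap("wrist","g1"); cv2.imwrite("pics/g1c.png",cv2.resize(c["color"][150:400,150:490],None,fx=2,fy=2))
```

```text
6.6 38.20976547938415 59.17397243902087 [ 431.3 -227.5    2. ] [-1.   1.   8.3]
7.4917 37.58382126688484 [-0.5  0.4 -1.4]
```

View pics/g1c.png

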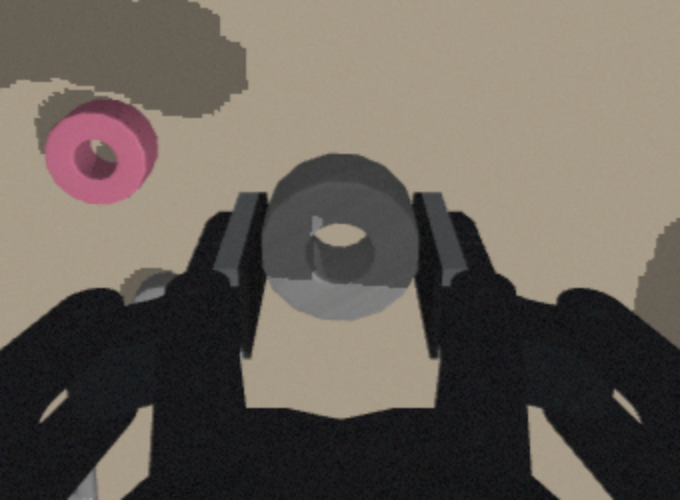

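Gripped: bush between the pads, bore centre at about (320.5,276), pink ring at (200,225) untouched. I check the bush's offset and tilt in the tool frame.

Run:
```python
from h import *
c=load("g1"); s=telemetry.sense(); R=s["ee_rot"]; P=s["position"]
o,d=ray(c,(320.5,275.8)); o=R.T@(o-P); d=R.T@d
for z in (-10,-14,-18): print(z,(o+d*(z-o[2])/d[2]).round(1))
print("ratio for flat",-0+abs(d[2]).round(3), "f*20/r px",)
# predicted outline of a flat bush with top at tool z=-16
for zt in (-12,-16):
  for x in (0,):
    pts=np.array([proj(c,P+R@np.array([x+20*np.cos(a),20*np.sin(a),zt])) for a in np.linspace(0,6.28,40)]); print(zt,((pts.min(0)-150)*2).round(),((pts.max(0)-150)*2).round())
print(s["opening"],s["finger_force"],P.round(1))
```

```text
-10 [ -2.5   0.5 -10. ]
-14 [  0.    0.5 -14. ]
-18 [  2.6   0.5 -18. ]
ratio for flat 0.845 f*20/r px
-12 [258. 173.] [420. 315.]
-16 [256. 181.] [422. 325.]
38.16893572037913 60.27850544080138 [ 430.3 -226.7   89.2]
```

Run:
```python
from h import *
R=down(90); x,y=512.7,276.8
bot.move_linear(np.array([431,-227.2,190.]),250)
bot.move_ptp(np.array([x,y,190.]),R)
bot.move_linear(np.array([x,y,130.]),150); bot.wait(.15)
s=telemetry.sense(); print(s["clock"],s["position"].round(1)); snap("wrist","p1")
z0=s["contact_force"].copy()
for z in list(range(122,76,-8))+list(range(76,68,-1)):
    bot.move_linear(np.array([x,y,float(z)]),50)
    s=telemetry.sense(); f=s["contact_force"]-z0
    print(z,s["position"].round(1),f.round(1),round(s["opening"],1))
    if f[2]>10 or np.hypot(*f[:2])>12: break
print(s["clock"]); snap("side","p2")
```

```text
10.6417 [513.9 277.1 131.3]
122 [512.2 276.7 121.6] [ 0.3 -0.5 -0.2] 37.8
114 [512.2 276.6 113.4] [ 0.4 -0.1 -0. ] 38.1
106 [512.3 276.6 105.4] [ 0.6 -0.5  0.8] 37.7
98 [512.3 276.6  97.5] [-0.  -0.3 -0.1] 38.1
90 [512.3 276.6  89.5] [0.  0.2 0.2] 37.6
82 [512.3 276.6  81.5] [1.2 1.  0.8] 37.9
76 [512.3 276.6  75.6] [0.6 0.5 0.3] 37.8
75 [512.7 276.8  75.1] [0.6 0.5 1.2] 37.8
74 [512.7 276.8  74. ] [ 0.7 -0.3 -0.2] 38.0
73 [512.6 276.8  72.9] [-0.  -0.9 -0.6] 37.7
72 [512.9 276.9  72.1] [ 0.2 -0.4  1.5] 37.7
71 [512.9 276.9  72. ] [-1.  -0.1  7.3] 38.0
70 [512.9 276.9  72. ] [-3.6 -1.3 13.6] 37.9
14.3083
```

Run:
```python
from h import *
x,y=512.7,276.8
bot.move_linear(np.array([x,y,72.]),50)
hand.open_jaws()
bot.move_linear(np.array([x,y,190.]),200)
bot.move_linear(np.array([x-20,y-45,210.]),200); bot.wait(.1)
c=snap("wrist","b1"); b=snap("side","b2"); print(telemetry.sense()["clock"])
u,v=proj(c,(512.7,276.8,88)).astype(int); u2,v2=proj(b,(512.7,276.8,80)).astype(int)
t=cv2.resize(c["color"][v-60:v+60,u-60:u+60],(360,360),interpolation=cv2.INTER_CUBIC)
t2=cv2.resize(b["color"][v2-40:v2+40,u2-40:u2+40],(360,360),interpolation=cv2.INTER_CUBIC)
for z,col in [(70,(0,0,255)),(88,(0,255,0))]:
  for a in np.linspace(0,6.28,40):
    p=[512.7+20*np.cos(a),276.8+20*np.sin(a),z]
    q=(proj(c,p)-[u-60,v-60])*3; cv2.circle(t,tuple(q.astype(int)),1,col,-1)
    q=(proj(b,p)-[u2-40,v2-40])*4.5; cv2.circle(t2,tuple(q.astype(int)),1,col,-1)
cv2.imwrite("pics/m3.png",np.hstack([t,t2]))
```

```text
16.5
```

View pics/m3.png

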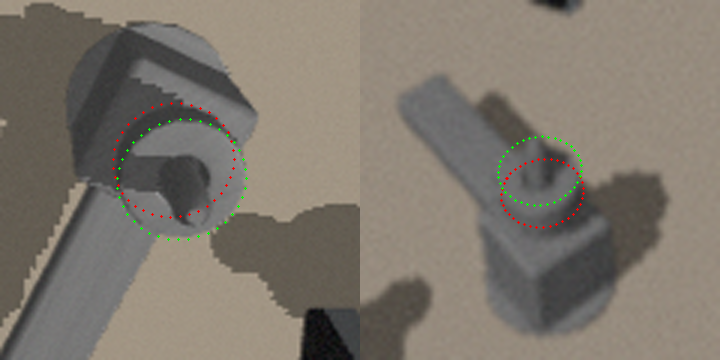

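The bush is flat on the neck: its top outline matches the predicted home circle in both views, centred near (182,180) in the left tile. Next is the collar.

Run:
```python
from h import *
R=down(90); x,y=516.8,-303.
bot.move_ptp(np.array([x,y,150.]),R)
bot.move_linear(np.array([x,y,1.]),120)
hand.close_gripper(60); s=telemetry.sense(); print(s["clock"],s["opening"],s["finger_force"],s["position"].round(1),s["contact_force"].round(1))
bot.move_linear(np.array([x,y,90.]),150); bot.wait(.1)
c=snap("wrist","g2"); s=telemetry.sense(); print(s["clock"],s["opening"],s["finger_force"])
t=cv2.resize(c["color"][150:400,150:490],None,fx=2,fy=2)
for zt in (-11,0):
  for a in np.linspace(0,6.28,40):
    q=(proj(c,s["position"]+s["ee_rot"]@np.array([15*np.cos(a),15*np.sin(a),zt]))-150)*2
    cv2.circle(t,tuple(q.astype(int)),1,(0,255,0) if zt else (0,0,255),-1)
cv2.imwrite("pics/g2c.png",t)
```

```text
20.4167 26.938357629618388 58.79594128578901 [ 517.  -303.1    1.7] [-1.7 -0.5  5.2]
21.3083 26.68267633508282 59.07010439783335
```

View pics/g2c.png

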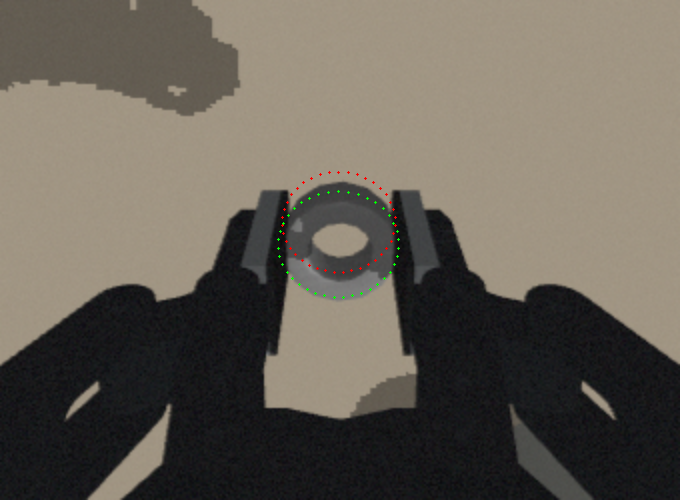

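The collar is gripped flat, its bore at about crop (340,245), nearly centred on the tool. Now I place it.

Run:
```python
from h import *
R=down(90); x,y=512.2,276.8
bot.move_linear(np.array([516.8,-303,190.]),250)
bot.move_ptp(np.array([x,y,190.]),R)
bot.move_linear(np.array([x,y,130.]),150); bot.wait(.15)
s=telemetry.sense(); print(s["clock"],s["position"].round(1)); z0=s["contact_force"].copy()
for z in list(range(122,97,-8))+list(range(94,85,-1)):
    bot.move_linear(np.array([x,y,float(z)]),50)
    s=telemetry.sense(); f=s["contact_force"]-z0
    print(z,s["position"].round(1),f.round(1),round(s["opening"],1))
    if f[2]>10 or np.hypot(*f[:2])>12: break
print(s["clock"])
if 88<s["position"][2]<91.5:
    bot.move_linear(np.array([x,y,90.]),50)
    hand.open_jaws()
    bot.move_linear(np.array([x,y,190.]),200)
    bot.move_linear(np.array([x-20,y-45,210.]),200); bot.wait(.1)
    c=snap("wrist","c1"); b=snap("side","c2"); print(telemetry.sense()["clock"])
    u,v=proj(c,(512.7,276.8,88)).astype(int); u2,v2=proj(b,(512.7,276.8,80)).astype(int)
    t=cv2.resize(c["color"][v-60:v+60,u-60:u+60],(360,360),interpolation=cv2.INTER_CUBIC)
    t2=cv2.resize(b["color"][v2-40:v2+40,u2-40:u2+40],(360,360),interpolation=cv2.INTER_CUBIC)
    for z,r,col in [(88,20,(0,0,255)),(100,15,(0,255,0))]:
      for a in np.linspace(0,6.28,40):
        p=[512.7+r*np.cos(a),276.8+r*np.sin(a),z]
        q=(proj(c,p)-[u-60,v-60])*3; cv2.circle(t,tuple(q.astype(int)),1,col,-1)
        q=(proj(b,p)-[u2-40,v2-40])*4.5; cv2.circle(t2,tuple(q.astype(int)),1,col,-1)
    cv2.imwrite("pics/m4.png",np.hstack([t,t2]))
```

```text
24.6417 [513.4 277.1 131.3]
122 [511.8 276.7 121.8] [-0.9 -0.4  1.3] 27.0
114 [511.8 276.6 113.4] [-1.3 -0.3  0.8] 26.9
106 [511.9 276.6 105.4] [-0.4  0.2 -0. ] 26.9
98 [512.2 276.7  97.5] [-1.5 -0.7 -0.4] 27.1
94 [512.2 276.7  93.7] [-1.5 -0.3  1.5] 26.8
93 [512.1 276.8  92.9] [-1.   0.6 -0.2] 26.6
92 [512.2 276.8  92. ] [-0.2  0.8 -0.1] 26.9
91 [512.2 276.8  91. ] [-1.2 -1.1  0.6] 26.7
90 [512.2 276.8  89.9] [-1.2 -0.5  1. ] 26.9
89 [512.2 276.8  89.7] [-3.7 -1.4  5.7] 26.9
88 [512.2 276.8  89.6] [-4.7 -1.8 11.4] 26.7
27.625
29.7417
```

View pics/m4.png

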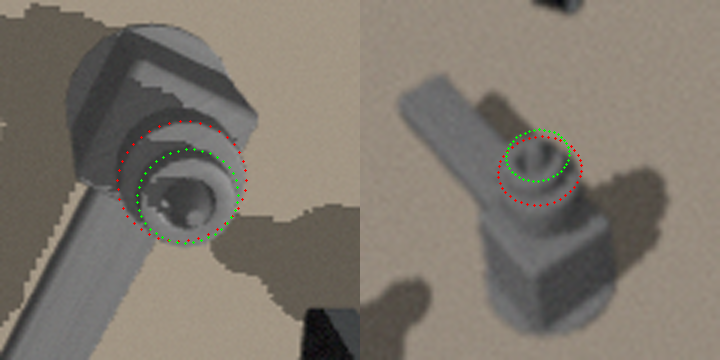

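The collar sits on the bush: its outline is around the spindle in both views, with contact at the expected height. Now the lid.

Run:
```python
from h import *
from scipy.spatial.transform import Rotation as Ro
a=24.5; R=down(90+a); k=np.array([512.2,2.8,85.])
bot.move_ptp(k+[0,0,75],R); bot.wait(.1)
z0=telemetry.sense()["contact_force"].copy()
for dz in (20,8,0):
    bot.move_linear(k+[0,0,dz],60); s=telemetry.sense(); f=s["contact_force"]-z0; print(s["position"].round(1),f.round(1))
    if f[2]>8: raise SystemExit("touch")
hand.close_gripper(90); bot.wait(.1); s=telemetry.sense()
print(s["clock"],s["opening"],s["finger_force"],s["position"].round(1),(s["contact_force"]-z0).round(1),s["ft_torque"].round(2))
c=snap("wrist","l1"); cv2.imwrite("pics/l1c.png",cv2.resize(c["color"][150:400,150:490],None,fx=2,fy=2))
```

```text
[512.6   2.8 105.3] [ 0.3  0.5 -0.6]
[511.6   2.8  92.4] [ 0.5  0.2 -0.7]
[511.8   2.8  84.5] [ 1.3  2.1 -0.9]
33.15 26.961209800292032 88.27574383467436 [513.3   0.9  85.9] [-0.  -5.8  4. ] [-1.09 -0.06 -0.06]
```

View pics/l1c.png

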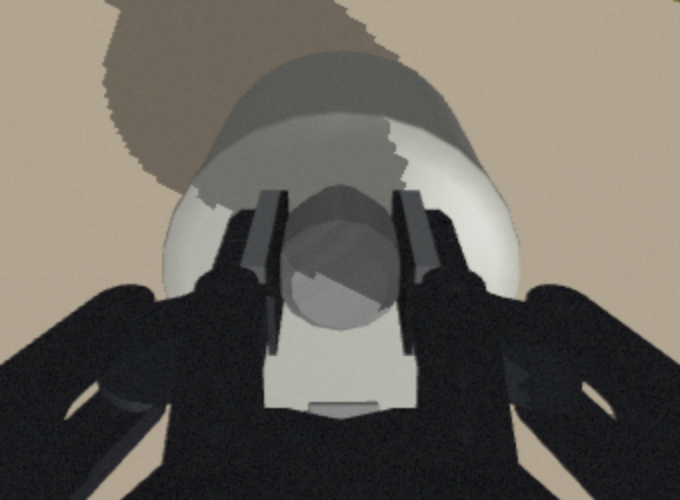

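The knob is gripped, centred at crop (341,275), and the lid and hinge are symmetric about the grip, so the yaw is right. Now I pull up along the hinge arc.

```bash
cat > lid.py <<'E'
from h import *
from scipy.spatial.transform import Rotation as Ro
a=np.radians(24.5); u=np.array([np.cos(a),np.sin(a),0]); ax=np.array([-np.sin(a),np.cos(a),0]); R0=down(114.5)
p0=np.array([513.3,0.9,85.5])
kn=onz(load("l1"),(150+341/2,150+275/2),113)
off=float((kn-p0)@u); H=p0+u*(80+np.clip(off,-3,3)); H[2]=70
def to(th,v=30):
    Q=Ro.from_rotvec(ax*th).as_matrix(); bot.move_linear(H+Q@(p0-H),v,Q@R0)
def ang():
    s=telemetry.sense(); z=s["ee_rot"][:,2]; d=(s["position"]-H); d0=p0-H
    return (np.arctan2(d[2],-d@u)-np.arctan2(d0[2],-d0@u)), s
E
python3 - <<'E'
from lid import *
print("knob",kn.round(1),off)
z0=telemetry.sense()["contact_force"]
for th in np.arange(.02,.241,.02):
    to(th,25); g,s=ang(); f=s["contact_force"]
    print(round(th,2),round(g,3),s["position"].round(1),(f-z0).round(1),round(s["opening"],1))
    if abs(f[2])>60: break
bot.wait(.4); g,s=ang(); print(s["clock"],g,(s["contact_force"]-z0).round(1),s["finger_force"])
c=snap("wrist","l2"); d=snap("side","l3"); e=snap("scene","l4")
u2,v2=proj(d,(540,20,80)).astype(int);u3,v3=proj(e,(540,20,80)).astype(int)
f=lambda i,u,v:cv2.resize(i[v-50:v+50,u-45:u+45],(270,300),interpolation=cv2.INTER_CUBIC)
cv2.imwrite("pics/m5.png",np.hstack([f(d["color"],u2,v2),f(e["color"],u3,v3),cv2.resize(c["color"][150:400,190:450],(260,250))[:, :].repeat(1,0) if 0 else cv2.resize(c["color"][150:400,200:425],(260,300))]))
E
```

```text
knob [510.6   0.6 113. ] -2.608063474009321
0.02 0.014 [513.2   0.8  86.6] [ 0.4  4.7 -7.5] 26.8
0.04 0.026 [513.2   0.8  87.6] [  0.4   4.3 -15.5] 27.0
0.06 0.045 [513.5   1.   89.1] [  0.5   2.7 -19.9] 27.1
0.08 0.097 [514.9   1.6  93. ] [-2.   4.7 -3.7] 26.8
0.1 0.115 [515.3   1.8  94.3] [-2.2  4.2 -0.3] 27.0
0.12 0.127 [515.4   1.8  95.3] [-2.8  4.7  0.5] 26.8
0.14 0.141 [515.6   1.9  96.4] [-3.2  4.  -1. ] 26.8
0.16 0.158 [515.9   2.1  97.7] [-3.5  3.4 -2.1] 26.8
0.18 0.178 [516.4   2.3  99.2] [-3.7  3.5 -1. ] 26.5
0.2 0.198 [516.9   2.6 100.7] [-4.   3.3 -1.2] 26.8
0.22 0.219 [517.4   2.8 102.2] [-4.1  3.5 -0.2] 26.8
0.24 0.239 [518.    3.1 103.7] [-4.   3.6 -0.1] 26.9
36.625 0.2390283938595467 [-4.2  3.4 -0.3] 95.01119387336075
```

View pics/m5.png

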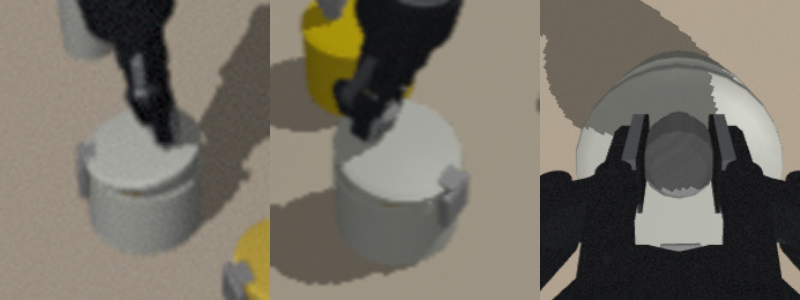

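The lid is raised with a visible front gap, the knob is still firmly gripped, and the arc gives about 0.24 rad. Handing in.

```bash
python3 -c "
from h import *
print(job.hand_in()); print(telemetry.sense()['clock'])"
```

```text
the job is handed in; nothing more can be done
None
the job is handed in; nothing more can be done
```

The job is handed in (no verdict came back): the bush and collar are home on the tap, and the lid broke free and is held at about 0.24 rad (roughly 26 mm front gap), 37 s in; the tumbler, soap bottle and spanner were not touched.

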